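# Sort pegs and a spool, then hold the drop shutter open at its mark

### The arm

A 6-joint arm with a two-finger parallel gripper is mounted at the origin on a cart in front of the work surface, level with it; the furniture and walls round the work are solid. World frame = base frame: x ahead of the robot, y to its left, z up, the work surface at z = 0. Lengths are in mm, angles in rad, forces in N, time in s.
With the tool pointing down it reaches from about 300 to 775 mm from the base axis. Payload 14.6 kg.
Tool frame: the origin (TCP) lies at the very end of the fingers, on their centre line; the grasp point (between the pads) lies 19 mm behind it; z points along the fingers, y is the line along which they close (so a half turn about z gives the same grasp; the last joint's range is limited). The gripper opens to 94 mm and grips with 3 to 60 N. Pads are 16 mm wide; open, the fingers measure 119 mm over their backs; the gripper's body (75 mm by 177 mm) begins 78 mm behind the grasp point.
Start: joints at [-1.276, 0.3, 1.521, -0, 1.321, -0.067], TCP at [194.67, -514.386, 205.446] pointing down, gripper open.
Joint ranges: [-3.03, 3.03], [-0.79, 2.21], [0.23, 2.52], [-1.04, 4.18], [0, 3.07], [-2.55, 2.55]. Speed limits (rad/s): [2.22, 2.22, 2.57, 3.14, 3.14, 3.14].

### API

Orientations are given as [roll, pitch, yaw] about the fixed x, y, z axes, in that order (R = Rz(yaw) Ry(pitch) Rx(roll)).
In Python, from cell import manip, eyes, ticket gives the robot as it stands. The module is installed in compiled form; this text tells all that it offers.
- The arm moves only by the tool arm_command, never from a script. Its argument "plan" is a list of rows, each a list of 5 numbers: the opening, from -1 (shut) to 1 (fully open), then the shift along the tool's x, y, z in m, then the turn about the tool's z in rad. In form: [[jaw, dx, dy, dz, roll], ...]. A call has 1 to 20 rows; each row shifts and turns the commanded pose from where the row before left it, along the tool's axes as they then stand; what a row does not reach is not made up. A row lasts 1/8 s, in which the tool goes at most 62.5 mm and 10.7 degrees, less where a joint would pass 70% of its speed; a pose out of reach is approached as far as the arm can. A call is refused whole if a number of a shift passes 0.0625 or a number of a turn 0.188, either way. A call with a gripper value outside its range is refused whole. The fingers move at their own pace and stop on an object; "newtons" is the grip in N (left out, the last holds). Time passes only in rows, so rows that do not move let the fingers close. It gives the time, the measured TCP pose, the force, the opening and the grip force at its end, in the units of the state.
- manip.read_state(): the state, without advancing time (a new reading comes with each control period).
- eyes.camera(name): name is "scene" or "top" or "wrist"; returns a dict with "img" (480x640x3 uint8, blue, green, red), "z_map" (480x640 float32, mm along the optical axis (not along the pixel's ray), 0 where there is no reading), "fx", "fy", "cx", "cy" (pixels), "eye" and "orientation" of the camera in the world. Camera axes: x right, y down, z forward; pixel columns grow to the right and rows downward; lengths in mm; the calibration is good to about 2 mm. The wrist camera is an equidistant fisheye: a pixel r from the principal point sees the ray r / f radians off the axis. A picture is of the moment at which its call begins.
- ticket.sign_off(): hands the job in; it is judged then, once.
The state is a dict: "clock": time; "joints": joint angles; "qd": joint speeds; "effort": joint torques, N m; "eef_pos": TCP position; "eef_rot": TCP orientation; "wrist_force": force on the tool from outside, world axes, zero at the start; "moment": the same for the moment, N m; "finger_gap": finger opening in mm; "finger_force": force on a finger pad.
Only numpy, scipy, OpenCV 4.12 (cv2) and the standard library are available. Lean on these libraries where they do the work, as an engineer would, in place of code of your own. Each camera call takes 0.05 s, during which the arm holds its last target. There are 200 camera calls.

### The job

Sort the things on the worktop into the drop-bottom sorter: both clothes pegs into the blue bin and the thread spool into the yellow bin, with the spring shutter still closed. Then pull the shutter out by its black tab until the red line across it is level with the sorter's front edge, so that everything drops into the trays below, and keep it there: the shutter springs shut if let go, so finish while still holding it at the line. Leave the other things on the worktop alone.

Things in the scene. Friction and masses are not known exactly. Their poses are not given: they have to be found in the camera images.
- sorter: grey sorter fixed to the worktop, 175 mm (its x) by 110 mm (y), 112 mm high with the two bins side by side along its x on top (centres 44 mm either side of the middle); origin at the centre of its underside. Its front face, where the shutter comes out, looks along its -y (about the robot's right), 55 mm from the origin
- blue_bin: blue floorless bin on the sorter, on its nearer or farther side. Inside 80 mm (x) by 90 mm (y, parallel to the sorter's y), walls 35 mm high. Origin at the centre of its lower rim, 77 mm above the worktop (rim top 112 mm). The closed shutter 1 mm below is its floor; a tray of the same plan, 66 mm deep, lies below that. For the pegs
- yellow_bin: yellow floorless bin on the sorter, on its nearer or farther side. Inside 80 mm (x) by 90 mm (y, parallel to the sorter's y), walls 35 mm high. Origin at the centre of its lower rim, 77 mm above the worktop (rim top 112 mm). The closed shutter 1 mm below is its floor; a tray of the same plan, 66 mm deep, lies below that. For the spool
- shutter (a joint): aluminium plate, 4 mm thick with its top 76 mm above the worktop, that closes the bottoms of both bins. Slides out along the sorter's -y: 0 = closed, grows in m as it is pulled, 0.100 = red line level with the front face, 0.125 = stop. A spring always pulls it shut: about 4 N closed, 8 N at the red line. It does not latch
- tab (a point): centre of the top of the shutter's upright black pull tab, which moves with the shutter: 40 mm wide along the sorter's x, 12 mm thick along its y, 45 mm high above the plate (top 121 mm above the worktop), nothing above it. Closed, it stands 75 mm out from the front face (69 mm free between the two); in front of it is free
- red_line (a point): middle of the red line painted across the shutter's upper face, 175 mm behind the tab along the sorter's +y; seen from above along the back edge of the bins' floor while closed
- edge (a point): middle of the sorter's front edge at the height of the shutter's upper face; the red line has to come level with it
- peg_purple: clothes peg, purple, lying flat on the worktop, 72 mm long (its y axis), 15 mm wide (x), 12 mm high (z); origin at the centre of its underside; about 15 g
- peg_green: clothes peg, green, lying flat on the worktop, 72 mm long (its y axis), 15 mm wide (x), 12 mm high (z); origin at the centre of its underside; about 15 g
- spool_plum: thread spool, dark plum thread on white flanges, standing upright, 50 mm high, 29 mm across its two end flanges (the thread between them is a few mm slimmer); origin at the centre of its underside; about 30 g
- tape_measure: bystander: yellow tape measure, 40 x 82 x 62 mm, at the back right; origin at the centre of its underside
- glue_tube: bystander: red and white glue tube, 40 x 136 x 27 mm, lying at the back right; origin at the centre of its underside
- keys: bystander: bunch of keys, 94 x 118 x 8 mm, lying flat near the front edge; origin at the centre of its underside
- scissors: bystander: blue-handled scissors, 87 x 199 x 9 mm, lying flat near the front edge at the left; origin at the centre of its underside
- marker: bystander: black and white marker pen, 17 x 135 x 16 mm, lying near the front edge; origin at the centre of its underside

How it is judged:
By the outcome, as a careful person would: the job done as asked, in the order asked, and still so for the second after the job is handed in, while the arm keeps its last pose, push and grip.
It also fails if it takes over 72 s, if anything falls off the work surface, if the arm or the gripper's body presses on something with over 40 N, if the wrist force passes 120 N, or if a joint passes its speed limit or range.

## Working session

There is one attempt and no reset: what is moved stays moved. The work goes in short steps, Python scripts to look and compute and a tool call to move; the robot and the scene stay as the last step left them, time stands still between calls to the robot, and variables do not carry over. Pictures are saved under pics/ and viewed, at most 10 in all, crops included, and the job is handed in when it is done.

Besides the shell and the picture viewer there is one more tool, called after "Request:" as name(argument=value, ...), one argument or row to a line, values as JSON. arm_command: Moves the arm, as the interface text tells. Its arguments: {"type":"object","properties":{"plan":{"type":"array"},"newtons":{"type":"number"}},"required":["plan"]}

```bash
mkdir -p pics; python3 - <<'E'
from cell import manip, eyes
import cv2,numpy as np
print(manip.read_state())
for n in("top","scene"):
    c=eyes.camera(n); cv2.imwrite(f"pics/{n}0.png",c["img"]); np.savez(f"{n}0.npz",**c)
    print(n,[c[k] for k in("fx","fy","cx","cy","eye","orientation")])
E
```

```text
{'clock': 0.0, 'joints': array([-1.27559415e+00,  3.00489109e-01,  1.52159544e+00, -1.55550003e-05,
        1.32071915e+00, -6.66159917e-02]), 'qd': array([-0.00042789,  0.00123548,  0.00014591, -0.00127137, -0.00042176,
        0.00017046]), 'effort': array([-2.76929022e-03, -5.31802976e+01, -3.52739382e+01,  7.07623176e-02,
        2.43918254e-02, -8.99471388e-05]), 'eef_pos': array([ 194.59143709, -514.1320897 ,  204.87038534]), 'eef_rot': array([-3.14038329e+00, -6.55822963e-05,  3.61821990e-01]), 'wrist_force': array([ 0.08964958, -0.05926243,  0.23636983]), 'moment': array([0.03688671, 0.03853061, 0.00185086]), 'finger_force': 0.0, 'finger_gap': 94.21255718636077}
top [473.2101366947561, 473.2101366947561, 316.30719466501574, 245.70985770380537, array([ 360.40319389,  -39.00479702, 1042.03648317]), array([-3.01012519,  0.01990918, -1.54494123])]
scene [608.9890546495461, 608.9890546495461, 320.16881512329735, 244.11472143162587, array([-557.17732483, -693.42479495, 1049.94682131]), array([-2.23154866,  0.01646726, -1.02353694])]
```

View pics/top0.png

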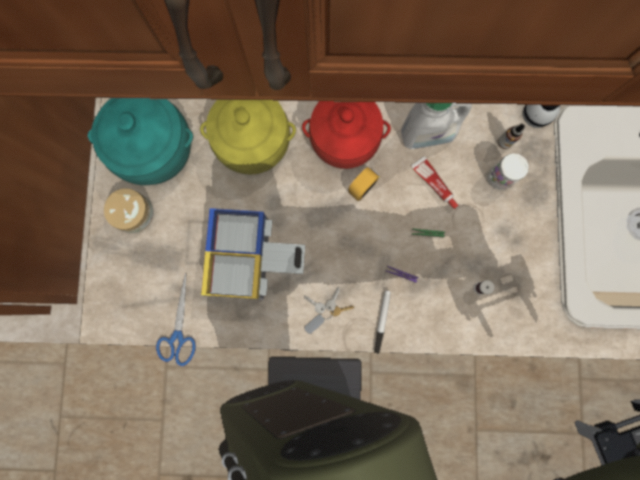

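The top view shows the sorter at about (235,253), with the blue bin on the far side and the yellow bin nearer. The tab is at (298,257), the green peg at (428,233), the purple peg at (402,273) and the spool at (486,287). Next I'll segment these and convert them to world positions.

```bash
cat > h.py <<'E'
import numpy as np,cv2
from scipy.spatial.transform import Rotation as R
def cloud(c):
    v,u=np.mgrid[:480,:640]; z=c["z_map"]
    p=np.stack([(u-c["cx"])/c["fx"]*z,(v-c["cy"])/c["fy"]*z,z],-1)
    return p@R.from_euler("xyz",c["orientation"]).as_matrix().T+c["eye"]
def rect(P):
    (c,s,a)=cv2.minAreaRect(P[:,:2].astype(np.float32)); return np.round(c,1),np.round(s,1),round(a,1)
def pca(P):
    m=P[:,:2].mean(0); w,V=np.linalg.eigh(np.cov((P[:,:2]-m).T)); return np.round(m,1),round(np.degrees(np.arctan2(V[1,1],V[0,1])),1)
E
python3 - <<'E'
from h import *
c=dict(np.load("top0.npz")); P=cloud(c); hsv=cv2.cvtColor(c["img"],cv2.COLOR_BGR2HSV).astype(int)
def seg(n,x0,x1,y0,y1,f):
    m=np.zeros((480,640),bool); m[y0:y1,x0:x1]=True
    m&=f&(c["z_map"]>0); Q=P[m]; print(n,len(Q),rect(Q),pca(Q),np.percentile(Q[:,2],[5,50,95]).round(1)); return Q
h,s,v=hsv[...,0],hsv[...,1],hsv[...,2]; z=P[...,2]
print("table z",z[240:260,340:380].mean())
seg("green",405,450,222,245,(h>40)&(h<90)&(s>80))
seg("purple",380,425,260,287,(h>115)&(h<160)&(s>60))
seg("spool",470,500,275,300,(z>42)&(z<60))
seg("sorter top",190,275,200,305,(z>102)&(z<122))
seg("blue",190,275,200,305,(z>102)&(z<122)&(h>100)&(h<130)&(s>120))
seg("yellow",190,275,200,305,(z>102)&(z<122)&(h>18)&(h<35)&(s>120))
seg("tab",285,312,240,275,(z>110)&(z<130))
seg("plate",270,292,240,275,(z>70)&(z<82))
E
python3 - <<'E'
import cv2
i=cv2.imread("pics/top0.png")
cv2.imwrite("pics/crop.png",cv2.resize(i[190:310,190:530],None,fx=2.3,fy=2.3,interpolation=2))
E
```

```text
table z 6.4604343552869405
green 26 (array([ 529.7, -270.4]), array([35.4,  6.9]), 84.4) (array([ 530.6, -268.2]), np.float64(84.2)) [ 3.9 11.2 13. ]
purple 66 (array([ 435. , -212.8]), array([42.2,  9.1]), 69.4) (array([ 434.9, -213.5]), np.float64(69.0)) [ 6.9 10.4 13.6]
spool 153 (array([ 414. , -372.1]), array([27.2, 28. ]), 1.3) (array([ 413.5, -372.2]), np.float64(136.8)) [47.1 49.8 52.7]
sorter top 1389 (array([466.4, 149.3]), array([111. , 175.3]), 87.6) (array([466.9, 149.7]), np.float64(178.0)) [105.1 111.6 114.6]
blue 364 (array([509.8, 146.9]), array([108.6,  81.8]), 87.7) (array([509.5, 153.2]), np.float64(87.6)) [107.4 112.  114.8]
yellow 524 (array([421.3, 151.3]), array([110.8,  84.8]), 87.8) (array([424. , 153.9]), np.float64(87.1)) [104.8 111.5 114.4]
tab 129 (array([460.7,  19.5]), array([12.7, 39.5]), 87.5) (array([459.9,  19.1]), np.float64(178.0)) [115.1 120.  122.6]
plate 637 (array([462.8,  56.8]), array([63.1, 44. ]), 1.9) (array([462. ,  56.5]), np.float64(-172.4)) [73.1 76.  78.7]
```

View pics/crop.png

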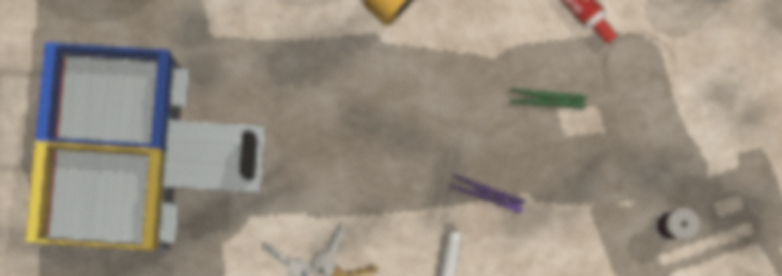

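View pics/scene0.png

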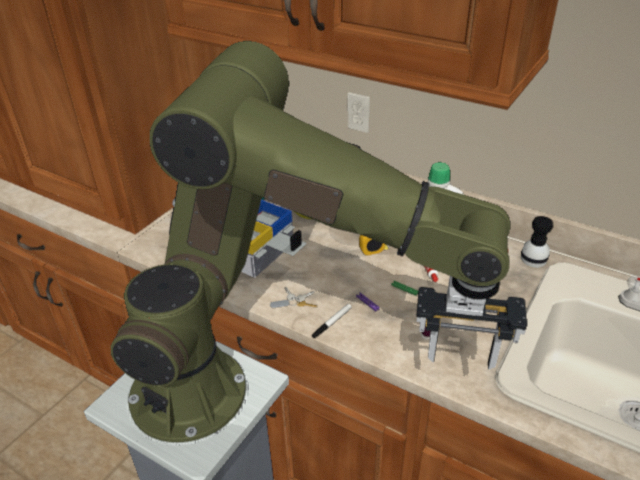

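The crop shows the purple peg running from about (386,267) to (417,280) and the green peg from (411,232) to (445,233.5). The scene view shows the arm at the right, with the spool just behind the gripper. I'll turn to yaw 90° and go to the spool, refining the peg poses meanwhile.

```bash
python3 - <<'E'
from h import *
c=dict(np.load("top0.npz")); M=R.from_euler("xyz",c["orientation"]).as_matrix()
hsv=cv2.cvtColor(c["img"],cv2.COLOR_BGR2HSV).astype(int);h,s,v=[hsv[...,i] for i in range(3)]
for n,(x0,x1,y0,y1),f in(("green",(405,452,224,243),(h>40)&(h<90)&(s>45)),("purple",(380,425,260,287),(h>115)&(h<165)&(s>30))):
    m=np.zeros((480,640),bool);m[y0:y1,x0:x1]=1;m&=f
    vv,uu=np.nonzero(m); d=np.stack([(uu-c["cx"])/c["fx"],(vv-c["cy"])/c["fy"],np.ones(len(uu))],-1)@M.T
    P=c["eye"]+d*((9-c["eye"][2])/d[:,2:]); print(n,len(P),rect(P),pca(P))
E
```

```text
green 166 (array([ 531.4, -261.8]), array([65.9, 13.4]), 86.4) (array([ 531.4, -263.2]), np.float64(86.7))
purple 161 (array([ 438.7, -203.5]), array([66.1, 13.1]), 70.6) (array([ 437.6, -206.5]), np.float64(71.0))
```

Request:
arm_command(
  plan=[
    [1,0,0,0,-0.173],
    [1,0,0,0,-0.173],
    [1,0,0,0,-0.173],
    [1,0,0,0,-0.173],
    [1,0,0,0,-0.173],
    [1,0,0,0,-0.173],
    [1,0,0,0,-0.173],
    [1,0.0237,0.0366,0.015,0],
    [1,0.0237,0.0366,0.015,0],
    [1,0.0237,0.0366,0.015,0],
    [1,0.0237,0.0366,0.015,0],
    [1,0.0237,0.0366,0.015,0],
    [1,0.0237,0.0366,0.015,0],
    [1,0,0,0,0],
    [1,0,0,0,0],
  ],
)

```text
clock: 1.98
eef_pos: [413.7, -371.9, 115.4]
eef_rot: [-3.141, -0.0, 1.573]
wrist_force: [-0.6, -0.4, -0.3]
finger_gap: 94.1
finger_force: 0.0
```

Request:
arm_command(
  plan=[
    [1,0,0,0.036,0],
    [1,0,0,0.036,0],
    [1,0,0,0.036,0],
    [1,0,0,0,0],
    [-1,0,0,0,0],
    [-1,0,0,0,0],
    [-1,0,0,0,0],
    [-1,0,0,0,0],
    [-1,0,0,0,0],
    [-1,0,0,0,0],
    [-1,0,0,0,0],
    [-1,0,0,0,0],
  ],
  newtons=15,
)

```text
clock: 3.48
eef_pos: [414.0, -371.7, 7.4]
eef_rot: [3.142, -0.0, 1.573]
wrist_force: [-0.3, -0.7, -0.6]
finger_gap: 28.3
finger_force: 15.0
```

Request:
arm_command(
  plan=[
    [-1,0,0,-0.0425,0],
    [-1,0,0,-0.0425,0],
    [-1,0,0,-0.0425,0],
    [-1,0,0,-0.0425,0],
    [-1,0.0523,0.0008,0,0],
    [-1,0.0523,0.0008,0,0],
    [-1,0.0523,0.0008,0,0],
    [-1,0.0523,0.0008,0,0],
    [-1,0.0523,0.0008,0,0],
    [-1,0.0523,0.0008,0,0],
    [-1,0.0523,0.0008,0,0],
    [-1,0.0523,0.0008,0,0],
    [-1,0.0523,0.0008,0,0],
    [-1,0.0523,0.0008,0,0.038],
    [-1,0,0,0,0],
    [-1,0,0,0,0],
    [-1,0,0,0,0],
  ],
)

```text
clock: 5.6
eef_pos: [421.1, 150.2, 177.5]
eef_rot: [-3.142, 0.0, 1.533]
wrist_force: [-0.3, 0.4, -1.2]
finger_gap: 28.3
finger_force: 15.0
```

Request:
arm_command(
  plan=[
    [-1,0.0008,0.0013,0.0305,0],
    [-1,0,0,0.0305,0],
    [-1,0,0,0.03,0],
    [-1,0,0,0,0],
    [-1,0,0,0,0],
    [-0.1,0,0,0,0],
    [-0.1,0,0,0,0],
    [-0.1,0,0,0,0],
    [-0.1,0,0,-0.02,0],
    [-0.1,0,0,-0.04,0],
    [-0.1,0,0,-0.05,0],
    [-0.1,0,0,0,0],
  ],
)

```text
clock: 7.1
eef_pos: [423.6, 152.4, 199.7]
eef_rot: [3.136, -0.002, 1.535]
wrist_force: [0.2, 0.1, -1.1]
finger_gap: 42.6
finger_force: 0.0
```

```bash
python3 - <<'E'
from cell import manip, eyes
import cv2,numpy as np
c=eyes.camera("wrist"); w=c["img"]
t=eyes.camera("top"); cv2.imwrite("pics/a1.png",np.hstack([cv2.resize(w,(400,300)),cv2.resize(t["img"][180:320,180:367],(400,300))]))
print(manip.read_state()["eef_pos"],c["eye"],c["orientation"],c["fx"])
E
```

```text
[422.11627747 152.00878809 196.16026869] [424.99072574 218.06722918 379.90332538] [ 2.91618979 -0.0066842  -0.03649425] 371.64829954431775
```

View pics/a1.png

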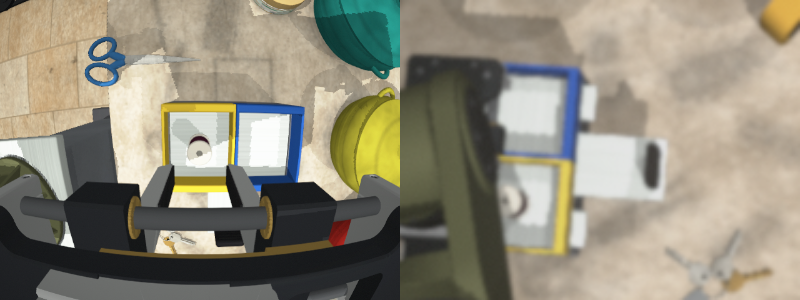

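The spool stands in the yellow bin, at (198,147) in the left view, between the walls. Next is the purple peg.

Request:
arm_command(
  plan=[
    [0,-0.0509,0.0041,0,0],
    [0,-0.0509,0.0041,0,0],
    [0,-0.0509,0.0041,0,0],
    [0,-0.0509,0.0041,0,0],
    [0,-0.0509,0.0041,0,0],
    [0,-0.0509,0.0041,0.02,0],
    [0,-0.0509,0.0041,0.03,0],
    [0,0,0,0.03,0.15],
    [0,0,0,0.03,0.149],
    [0,0,0,0,0],
    [0,0,0,0,0],
    [0,0,0,0,0],
  ],
)

```text
clock: 8.7
eef_pos: [438.6, -205.2, 87.4]
eef_rot: [3.14, 0.0, 1.238]
wrist_force: [-0.1, 0.5, 0.4]
finger_gap: 47.2
finger_force: 0.0
```

```bash
cat >> h.py <<'E'
def wpeg(c,z0,f,near,rad=70):
    hsv=cv2.cvtColor(c["img"],cv2.COLOR_BGR2HSV).astype(int); vv,uu=np.nonzero(f(*[hsv[...,i] for i in range(3)]))
    a=(uu-c["cx"])/c["fx"]; b=(vv-c["cy"])/c["fy"]; t=np.hypot(a,b)+1e-9
    d=np.stack([a/t*np.sin(t),b/t*np.sin(t),np.cos(t)],-1)@R.from_euler("xyz",c["orientation"]).as_matrix().T
    P=c["eye"]+d*((z0-c["eye"][2])/d[:,2:]); k=(d[:,2]<-.1)&(np.hypot(*(P[:,:2]-near).T)<rad); P=P[k]
    print(len(P),rect(P),pca(P)); return P
E
python3 - <<'E'
from h import *
from cell import manip, eyes
s=manip.read_state(); print(s["eef_pos"],s["eef_rot"])
c=eyes.camera("wrist"); cv2.imwrite("pics/w2.png",c["img"]); np.savez("w2.npz",**c)
wpeg(c,9,lambda h,s,v:(h>115)&(h<160)&(s>60)&(v>30),[438,-205])
wpeg(c,9,lambda h,s,v:(h>45)&(h<90)&(s>80)&(v>30),[531,-262])
E
```

```text
[ 438.56590929 -205.19495445   87.44168889] [3.14006186e+00 2.91002910e-04 1.23799181e+00]
1267 (array([ 439.9, -200.9]), array([71.7, 12.5]), 70.6) (array([ 438.7, -203.9]), np.float64(70.9))
1142 (array([ 532.2, -251.6]), array([60.3, 15.2]), 85.7) (array([ 532.2, -252.4]), np.float64(86.3))
```

View pics/w2.png

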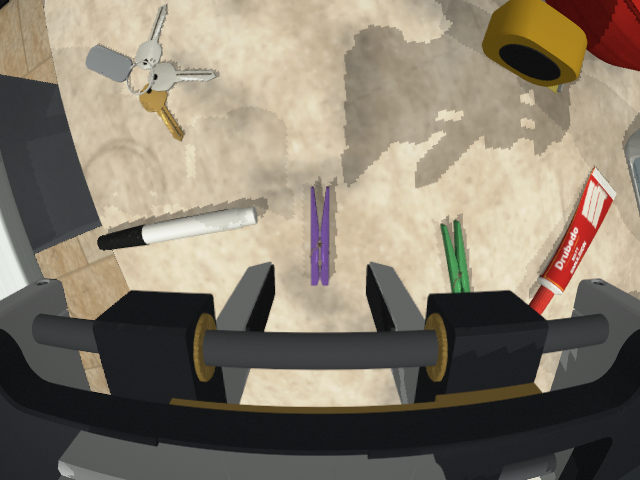

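The purple peg at (320,235) is centred between the fingers. The green one at (455,255) is partly hidden by a finger.

Request:
arm_command(
  plan=[
    [0,0.004,0,0.028,0],
    [0,0,0,0.028,0],
    [0,0,0,0.0285,0],
    [0,0,0,0,0],
    [-1,0,0,0,0],
    [-1,0,0,0,0],
    [-1,0,0,0,0],
    [-1,0,0,0,0],
    [-1,0,0,0,0],
    [-1,0,0,0,0],
    [-1,0,0,-0.03,0],
    [-1,0,0,-0.06,0],
    [-1,0,0,-0.06,0],
    [-1,0,0,0,0],
    [-1,0,0,0,0],
  ],
  newtons=15,
)

```text
clock: 10.62
eef_pos: [439.1, -201.1, 151.1]
eef_rot: [-3.141, -0.0, 1.236]
wrist_force: [-0.5, 0.1, -0.1]
finger_gap: 14.8
finger_force: 15.0
```

Request:
arm_command(
  plan=[
    [-1,0,0,0,-0.15],
    [-1,0,0,0,-0.15],
    [-1,0.0502,0.0094,0,0],
    [-1,0.0502,0.0094,0,0],
    [-1,0.0502,0.0094,0,0],
    [-1,0.0502,0.0094,0,0],
    [-1,0.0502,0.0094,0,0],
    [-1,0.0502,0.0094,0,0],
    [-1,0.0502,0.0094,0,0],
    [-1,0,0,0,0],
    [-1,0,0,0,0],
  ],
)

```text
clock: 12.0
eef_pos: [516.8, 147.1, 150.4]
eef_rot: [-3.139, 0.001, 1.536]
wrist_force: [0.1, 0.0, -0.1]
finger_gap: 14.8
finger_force: 15.0
```

Request:
arm_command(
  plan=[
    [-1,0,0,0.035,0],
    [-1,0,0,0.0345,0],
    [-1,0,0,0,0],
    [-1,0,0,0,0],
    [-0.45,0,0,0,0],
    [-0.45,0,0,0,0],
    [-0.45,0,0,0,0],
    [-0.45,0,0,-0.02,0],
    [-0.45,0,0,-0.05,0],
    [-0.45,0,0,0,0],
    [-0.45,0,0,0,0],
  ],
)

```text
clock: 13.38
eef_pos: [517.2, 147.6, 152.0]
eef_rot: [-3.141, 0.0, 1.536]
wrist_force: [0.6, -0.2, -0.4]
finger_gap: 25.7
finger_force: 0.0
```

```bash
python3 - <<'E'
from h import *
from cell import manip, eyes
c=eyes.camera("wrist"); 
wpeg(c,85,lambda h,s,v:(h>125)&(h<160)&(s>60)&(v>30),[512,147])
wpeg(c,12,lambda h,s,v:(h>125)&(h<160)&(s>60)&(v>30),[438,-205])
print(manip.read_state()["eef_pos"])
E
```

```text
1300 (array([518.2, 147.7]), array([73.1, 12.6]), 87.7) (array([518.2, 145. ]), np.float64(88.1))
0 (array([0., 0.]), array([0., 0.]), 0.0) (array([nan, nan]), np.float64(nan))
[517.02081555 147.50116408 151.51568012]h.py:10: RuntimeWarning: Mean of empty slice.
  m=P[:,:2].mean(0); w,V=np.linalg.eigh(np.cov((P[:,:2]-m).T)); return np.round(m,1),round(np.degrees(np.arctan2(V[1,1],V[0,1])),1)
  ret = um.true_divide(
  avg = a.mean(axis, **keepdims_kw)
h.py:10: RuntimeWarning: Degrees of freedom <= 0 for slice
  m=P[:,:2].mean(0); w,V=np.linalg.eigh(np.cov((P[:,:2]-m).T)); return np.round(m,1),round(np.degrees(np.arctan2(V[1,1],V[0,1])),1)
  c *= np.true_divide(1, fact)
  c *= np.true_divide(1, fact)
```

Request:
arm_command(
  plan=[
    [-0.1,-0.0511,0.0037,0,0],
    [-0.1,-0.0511,0.0037,0,0],
    [-0.1,-0.0511,0.0037,0,0],
    [-0.1,-0.0511,0.0037,0,0],
    [-0.1,-0.0511,0.0037,0,0],
    [0,-0.0511,0.0037,0,0],
    [0,-0.0511,0.0037,0.02,0],
    [0,-0.0511,0.0037,0.04,0.03],
    [0,0,0,0,0],
    [0,0,0,0,0],
    [0,0,0,0,0],
  ],
)

```text
clock: 14.8
eef_pos: [533.2, -259.1, 94.9]
eef_rot: [3.14, 0.0, 1.507]
wrist_force: [-0.5, -0.2, 0.1]
finger_gap: 46.9
finger_force: 0.0
```

```bash
python3 - <<'E'
from h import *
from cell import manip, eyes
s=manip.read_state(); print(s["eef_pos"],s["eef_rot"])
c=eyes.camera("wrist")
wpeg(c,9,lambda h,s,v:(h>45)&(h<90)&(s>80)&(v>30),[531,-262],60)
E
```

```text
[ 533.21481006 -259.11109459   94.86659267] [3.14047253e+00 4.57254248e-04 1.50723432e+00]
1197 (array([ 532.3, -258.7]), array([72.5, 12.3]), 86.0) (array([ 531.9, -262.1]), np.float64(86.3))
```

Request:
arm_command(
  plan=[
    [0,0,-0.001,0.031,0],
    [0,0,0,0.031,0],
    [0,0,0,0.03,0],
    [0,0,0,0,0],
    [-1,0,0,0,0],
    [-1,0,0,0,0],
    [-1,0,0,0,0],
    [-1,0,0,0,0],
    [-1,0,0,0,0],
    [-1,0,0,0,0],
    [-1,0,0,-0.03,0],
    [-1,0,0,-0.06,0],
    [-1,0,0,-0.06,0],
    [-1,0,0,0,0],
    [-1,0,0,0,0],
  ],
  newtons=15,
)

```text
clock: 16.73
eef_pos: [531.3, -259.8, 151.0]
eef_rot: [-3.14, -0.0, 1.506]
wrist_force: [-0.7, 0.2, -0.2]
finger_gap: 14.5
finger_force: 15.0
```

Request:
arm_command(
  plan=[
    [-1,0,0,0,-0.03],
    [-1,0.0508,-0.0059,0,0],
    [-1,0.0508,-0.0059,0,0],
    [-1,0.0508,-0.0059,0,0],
    [-1,0.0508,-0.0059,0,0],
    [-1,0.0508,-0.0059,0,0],
    [-1,0.0508,-0.0059,0,0],
    [-1,0.0508,-0.0059,0,0],
    [-1,0.0508,-0.0059,0,0],
    [-1,0,0,0,0],
    [-1,0,0,0,0],
    [-1,0,0,0.03,0],
    [-1,0,0,0.029,0],
    [-1,0,0,0,0],
    [-1,0,0,0,0],
  ],
)

```text
clock: 18.6
eef_pos: [499.4, 147.2, 94.0]
eef_rot: [3.141, -0.0, 1.535]
wrist_force: [0.3, 0.1, 0.2]
finger_gap: 14.5
finger_force: 15.0
```

Request:
arm_command(
  plan=[
    [-1,0,-0.0015,0.002,0],
    [-1,0,0,0,0],
    [-0.5,0,0,0,0],
    [-0.5,0,0,0,0],
    [-0.5,0,0,0,0],
    [-0.5,0,0,-0.02,0],
    [-0.5,0,0,-0.05,0],
    [-0.5,0,0,-0.03,0],
    [-0.5,0,0,0,0],
    [-0.5,0,0,0,0],
  ],
)

```text
clock: 19.85
eef_pos: [496.9, 147.8, 190.0]
eef_rot: [-3.14, 0.0, 1.536]
wrist_force: [0.9, -0.4, -0.0]
finger_gap: 23.2
finger_force: 0.0
```

```bash
python3 - <<'E'
from h import *
from cell import manip, eyes
s=manip.read_state(); print(s["eef_pos"],s["eef_rot"])
c=eyes.camera("wrist"); cv2.imwrite("pics/w3.png",c["img"])
E
```

```text
[496.86129757 147.78188667 189.9519107 ] [-3.14027809e+00  3.67443398e-04  1.53580618e+00]
```

View pics/w3.png

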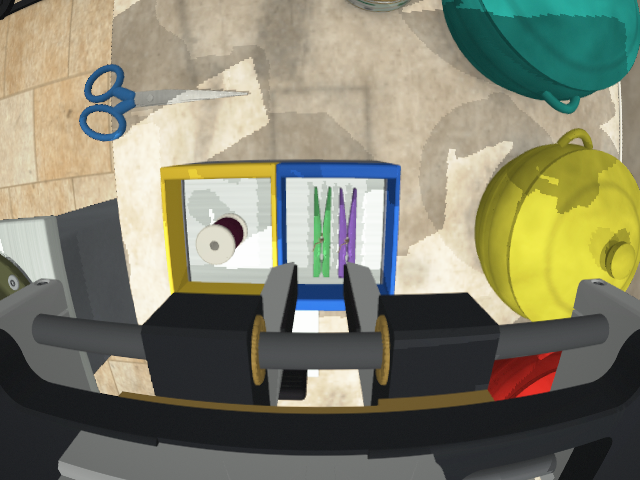

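The wrist view shows both pegs in the blue bin (around (320,230) and (346,230)) and the spool standing in the yellow bin at (218,240). Now the tab: turn to yaw ≈ -0.038 above it.

Request:
arm_command(
  plan=[
    [-0.2,-0.0432,-0.0105,0,0],
    [0,-0.0432,-0.0105,0,0],
    [0.1,-0.0432,-0.0105,0,0],
    [0.1,0,0,0,0.175],
    [0.1,0,0,0,0.175],
    [0.1,0,0,0,0.175],
    [0.1,0,0,0,0.175],
    [0.1,0,0,0,0.175],
    [0.1,0,0,0,0.175],
    [0.1,0,0,0,0.175],
    [0.1,0,0,0,0.175],
    [0.1,0,0,0,0.175],
    [0.1,0,0,0.04,0],
    [0.1,0,0,0,0],
    [0.1,0,0,0,0],
  ],
)

```text
clock: 21.78
eef_pos: [461.5, 19.4, 151.6]
eef_rot: [-3.142, 0.0, -0.039]
wrist_force: [-0.1, 0.0, 0.2]
finger_gap: 51.8
finger_force: 0.0
```

```bash
python3 - <<'E'
from h import *
from cell import manip, eyes
s=manip.read_state(); print(s["eef_pos"],s["eef_rot"],s["joints"])
c=eyes.camera("wrist"); cv2.imwrite("pics/w4.png",c["img"])
wpeg(c,121,lambda h,s,v:(v<45),[461,19],30)
E
```

```text
[461.45528427  19.44247363 151.62691481] [-3.14157254e+00  4.44932331e-05 -3.89622134e-02] [-3.72309791e-02  1.59433752e-01  1.82611413e+00  2.20568043e-05
  1.15608923e+00  1.57251867e+00]
1273 (array([467.5,  15. ]), array([42.2, 39. ]), 23.6) (array([466. ,  20.9]), np.float64(177.1))
```

View pics/w4.png

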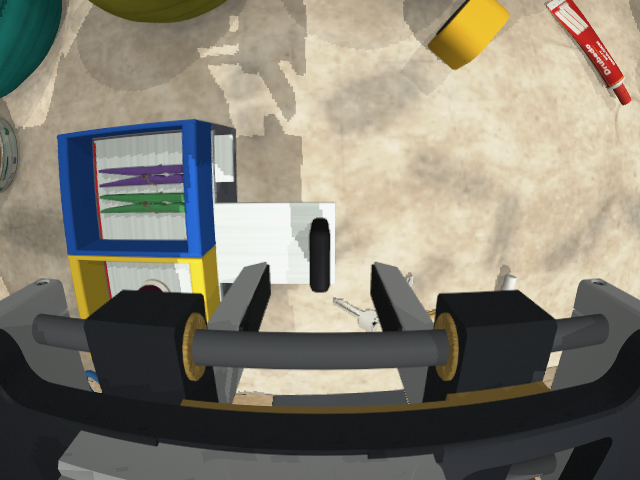

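The tab at (320,255) is midway between the fingers. Descending and gripping it.

Request:
arm_command(
  plan=[
    [0.1,0,0,0.022,0],
    [0.1,0,0,0.022,0],
    [0.1,0,0,0.022,0],
    [0.1,0,0,0,0],
    [-1,0,0,0,0],
    [-1,0,0,0,0],
    [-1,0,0,0,0],
    [-1,0,0,0,0],
    [-1,0,0,0,0],
    [-1,0,0,0,0],
    [-1,0,0,0,0],
  ],
  newtons=40,
)

```text
clock: 23.2
eef_pos: [461.3, 19.7, 85.1]
eef_rot: [-3.141, -0.0, -0.039]
wrist_force: [-0.8, 3.4, 3.2]
finger_gap: 11.7
finger_force: 40.0
```

Request:
arm_command(
  plan=[
    [-1,0,0.01,0,0],
    [-1,0,0.01,0,0],
    [-1,0,0.01,0,0],
    [-1,0,0.01,0,0],
    [-1,0,0.01,0,0],
    [-1,0,0.01,0,0],
    [-1,0,0.01,0,0],
    [-1,0,0.01,0,0],
    [-1,0,0.01,0,0],
    [-1,0,0.01,0,0],
    [-1,0,0,0,0],
    [-1,0,0,0,0],
    [-1,0,0,0,0],
    [-1,0,0,0,0],
  ],
)

```text
clock: 24.95
eef_pos: [457.4, -80.0, 85.1]
eef_rot: [-3.141, -0.0, -0.039]
wrist_force: [-0.4, 7.8, 4.2]
finger_gap: 11.8
finger_force: 40.0
```

```bash
python3 - <<'E'
from h import *
from cell import manip, eyes
s=manip.read_state(); print(s["eef_pos"],s["wrist_force"])
c=eyes.camera("wrist"); cv2.imwrite("pics/w5.png",c["img"])
t=eyes.camera("top"); np.savez("t5.npz",**t); cv2.imwrite("pics/t5.png",cv2.resize(t["img"][190:310,190:350],(800,600),interpolation=2))
E
```

```text
[457.3576385  -80.03342468  85.11550939] [-0.38645305  7.83515086  4.22809231]
```

View pics/w5.png

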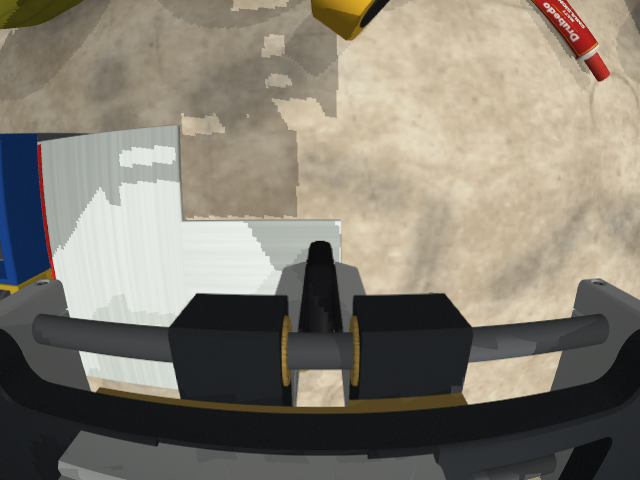

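View pics/t5.png

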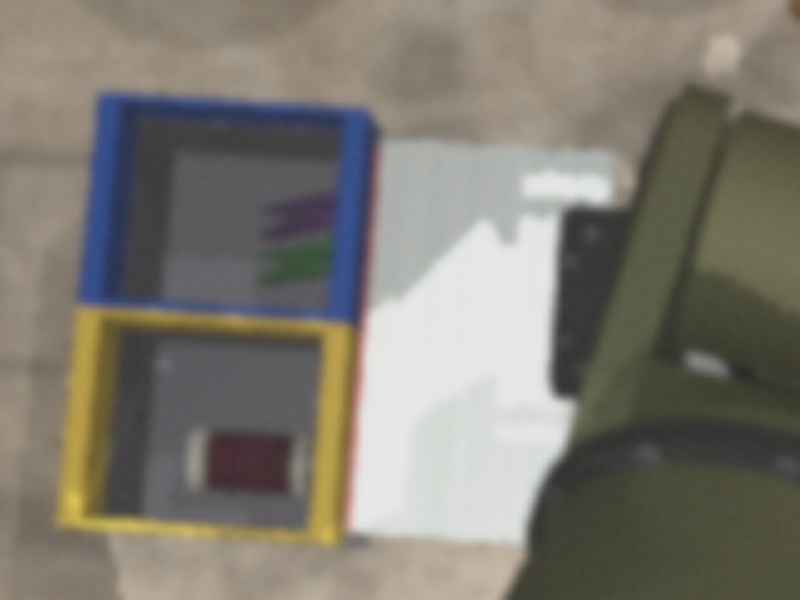

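The spool lies in the yellow tray and the pegs are seen in the blue tray, with the red line right along the front face. I'll measure the line and the pegs' depth.

```bash
python3 - <<'E'
from h import *
from cell import eyes
t=dict(np.load("t5.npz")); P=cloud(t); h,s,v=[cv2.cvtColor(t["img"],cv2.COLOR_BGR2HSV).astype(int)[...,i] for i in range(3)]
m=np.zeros((480,640),bool);m[190:310,190:270]=1
for n,f in(("purple",(h>125)&(h<160)&(s>40)),("green",(h>45)&(h<90)&(s>60)),("spool",(h>160)&(s>60)&(P[...,2]<70))):
    Q=P[m&f&(t["z_map"]>0)]; print(n,len(Q),np.percentile(Q[:,2],[5,50,95]),Q.mean(0))
yaw=np.radians(-2.2); ax=np.array([np.sin(yaw),-np.cos(yaw)]); o=np.array([466.4,149.3])
for n in("wrist","top"):
    c=eyes.camera(n)
    h,s,v=[cv2.cvtColor(c["img"],cv2.COLOR_BGR2HSV).astype(int)[...,i] for i in range(3)]
    red=((h<8)|(h>172))&(s>110)
    if n=="wrist": 
        p=wpeg(c,76,lambda h,s,v:((h<8)|(h>172))&(s>110),[462,94],85)
    else:
        vv,uu=np.nonzero(red&(np.arange(640)>255)&(np.arange(640)<272)&(np.arange(480)[:,None]>212)&(np.arange(480)[:,None]<300))
        d=np.stack([(uu-c["cx"])/c["fx"],(vv-c["cy"])/c["fy"],np.ones(len(uu))],-1)@R.from_euler("xyz",c["orientation"]).as_matrix().T
        p=c["eye"]+d*((76-c["eye"][2])/d[:,2:])
    q=(p[:,:2]-o)@ax; print(n,len(q),"line out of centre (front face=55):",np.percentile(q,[2,25,50,75,98]).round(1))
E
```

```text
purple 92 [28.83412849 59.50910022 97.12586795] [511.84396144 115.41155906  62.57371051]
green 36 [43.41864423 57.1856398  68.71563291] [495.72359819 121.04395178  57.3710261 ]
spool 128 [28.65440406 32.32703342 34.87762728] [411.14332558 148.11711854  32.31236597]
456 (array([499.5,  95.8]), array([ 3.3, 88. ]), 87.7) (array([501. ,  95.7]), np.float64(177.8))
wrist 456 line out of centre (front face=55): [50.7 51.5 52.3 53.1 53.8]Traceback (most recent call last):
  File "<stdin>", line 18, in <module>
    return _quantile_unchecked(
        a, q, axis, out, overwrite_input, method, keepdims, weights)
    return _ureduce(a,
                    func=_quantile_ureduce_func,
    ...<5 lines>...
                    overwrite_input=overwrite_input,
                    method=method)
    r = func(a, **kwargs)
    result = _quantile(arr,
                       quantiles=q,
    ...<2 lines>...
                       out=out,
                       weights=wgt)
    slices_having_nans = np.isnan(arr[-1, ...])
                                  ~~~^^^^^^^^^
IndexError: index -1 is out of bounds for axis 0 with size 0
```

```bash
python3 - <<'E'
from h import *
from cell import eyes
yaw=np.radians(-2.2); ax=np.array([np.sin(yaw),-np.cos(yaw)]); o=np.array([466.4,149.3])
c=eyes.camera("wrist")
f=lambda p:np.percentile((p[:,:2]-o)@ax,[1,10,50,90,99,99.8]).round(1)
print("red",f(wpeg(c,76,lambda h,s,v:((h<8)|(h>172))&(s>110),[500,94],35)))
print("blue",f(wpeg(c,77,lambda h,s,v:(h>100)&(h<130)&(s>120),[500,94],35)))
print("tab",f(wpeg(c,121,lambda h,s,v:v<40,[473,-80],9)))
im=c["img"][130:280:30,30:60]; print(c["eye"])
for r in im: print([tuple(map(int,x)) for x in r[4:26:1]])
i=c["img"][140:280,0:110]; cv2.imwrite("pics/w6.png",cv2.resize(i,None,fx=4.2,fy=4.2,interpolation=0))
E
```

```text
366 (array([500.1,  95.8]), array([ 3.3, 69.7]), 87.7) (array([501. ,  95.7]), np.float64(177.7))
red [50.6 51.  52.2 53.5 53.8 53.9]
2514 (array([500.7, 112.8]), array([31.9, 69.2]), 87.8) (array([501. , 109.9]), np.float64(177.4))
blue [20.6 25.8 38.9 48.8 50.8 51. ]
1127 (array([473.1, -79.6]), array([13.3, 17.8]), 87.7) (array([472.8, -79.6]), np.float64(179.7))
tab [222.3 223.9 228.5 233.  234.7 235.1]
[522.49786868 -81.77732263 265.20445035]
[(108, 125, 136), (111, 128, 139), (115, 133, 143), (119, 136, 147), (120, 138, 148), (120, 138, 149), (122, 140, 150), (122, 140, 150), (123, 141, 150), (125, 142, 152), (127, 143, 154), (126, 143, 153), (123, 141, 149), (121, 138, 147), (119, 135, 145), (118, 135, 143), (118, 135, 145), (120, 136, 146), (124, 140, 148), (124, 140, 148), (122, 138, 146), (120, 135, 145)]
[(76, 37, 15), (76, 39, 15), (76, 37, 14), (81, 53, 52), (21, 26, 148), (21, 25, 147), (21, 24, 147), (81, 85, 126), (157, 164, 158), (161, 168, 161), (162, 169, 163), (160, 168, 163), (160, 167, 161), (159, 167, 160), (159, 165, 159), (158, 164, 158), (155, 162, 156), (15
[... 397 characters left out ...]
(157, 164, 158), (162, 170, 163)]
[(77, 38, 14), (76, 37, 14), (76, 36, 12), (76, 37, 13), (76, 35, 11), (76, 36, 12), (76, 38, 14), (77, 40, 15), (75, 38, 14), (53, 48, 121), (23, 27, 149), (22, 25, 149), (54, 58, 127), (153, 159, 157), (162, 170, 164), (165, 171, 166), (163, 170, 164), (161, 169, 162), (161, 168, 161), (163, 170, 163), (162, 170, 163), (161, 168, 163)]
[(76, 38, 13), (77, 38, 15), (77, 38, 16), (77, 38, 14), (77, 38, 13), (77, 38, 15), (76, 36, 11), (77, 38, 15), (76, 37, 13), (76, 36, 12), (77, 38, 15), (77, 38, 15), (77, 39, 16), (61, 47, 94), (22, 27, 150), (21, 26, 149), (18, 21, 129), (145, 151, 152), (163, 170, 165), (166, 174, 167), (166, 173, 167), (173, 181, 174)]
```

View pics/w6.png

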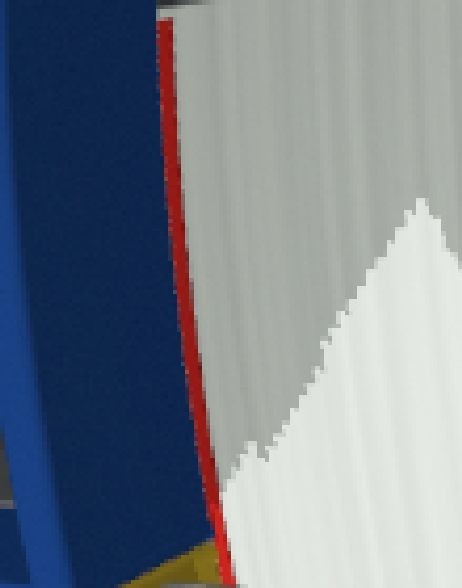

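The line is level with the front face to within about a millimetre, and the tray contents have dropped. The tab is still held at 40 N, so I'm handing in.

```bash
python3 -c "
from cell import ticket
print(ticket.sign_off())"
```

```text
the job is handed in; nothing more can be done
None
```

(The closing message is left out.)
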